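Peel the clinging top tray and hold it over the light pad

TASK

The top green plastic tray is clinging to the tray nested under it in the steel pan: take it by the upright fin at its corner on the side of the robot (the higher of the two fins) and peel it off by lifting that corner well up first, while the opposite corner still rests in the stack, so that the pan and the lower tray stay where they are. Then hold the tray up level over the middle of the light pad, about 15 cm above the bench, for a look through it: the job finishes with the robot still holding it there, not putting it down. Do not disturb anything else on the bench.

Things in the scene. Friction and masses are not known exactly. Their poses are not given: they have to be found in the camera images.
- liner: the top tray: green plastic, about 80 g; rim 190 mm (x) by 140 mm (y), 10 mm wide, 4 mm thick, its top 22 mm above the floor's underside; sloping walls, floor 152 x 102 mm. Origin: centre of the floor's underside, z up; 24 mm above the bench when nested. At its corner (-x, -y) is its ear: a 12 mm wide tab running out in line with the tray's diagonal, with an upright fin on it
- liner_ear (a point): middle of the top tray's fin, where to pinch it from above across its 12 mm thickness: 142 mm from the tray's origin (-114 mm in x, -84 mm in y) and 34 mm above it. The fin is 28 mm long in line with the tray's diagonal and reaches from 21 to 46 mm above the tray's origin (70 mm above the bench when nested); free room beside it on both sides and below it to the bench
- liner_far (a point): rim top at the corner opposite the ear (95, 70, 22 mm in the tray's frame), the pivot of the peel. The rim clings under four small sprung nubs, none at this corner, at 65 to 200 mm from it along the diagonal. Each drags with 1 to 2.5 N until the rim there is raised 11 mm. Up to 7 N at the fin, turning about this corner, frees all within 0.2 rad; a level pull takes 5 to 10 N
- stack: the rest of the stack: a steel pan with a heavy bed, 204 x 154 mm, rim 30 mm high, with another such green tray pressed fast in it; 1.2 kg together, loose on the bench. Origin: centre of its underside; axes as the top tray's, which lies square in it. The lower tray's rim top is at 34 mm; its own ear is at the other corner (+x, +y), its fin up to 58 mm: not the one to take
- stack_far (a point): fixed in the stack, where the top tray's liner_far point lies while it is fully nested (95, 70, 46 mm in the stack's frame)
- pad: the light pad: a flat grey slab 220 mm (x) x 170 mm (y) with a white glowing top, 9.5 mm high, fixed on the bench; origin under its centre
- pad_mid (a point): middle of the light pad's top face, 9.5 mm above the bench
- vials: white foam block 75 x 200 x 42 mm with twelve white-capped vials (66 mm high in all); a bystander, origin under its centre, its length along y
- tubes: orange wire rack 100 x 200 x 100 mm full of blue-capped tubes (116 mm high in all); a bystander, origin under its centre, its length along y
- dish: closed clear round dish, 60 mm across, 18 mm high, pale inside; a bystander, origin under its centre
- marker: black marker pen with a grey cap, 110 mm long, 15 mm thick, lying along its x; a bystander, origin under its middle
- tweezers: steel tweezers, 120 mm long, 11 mm wide, 6 mm high, lying along their x; a bystander, origin under their middle
- jar: small glass jar, 44 mm across, 60 mm high; a bystander, origin under its centre

How it is judged:
By the outcome, as a careful person would: the job done as asked, in the order asked, and still so for the second after the job is handed in, while the arm keeps its last pose, push and grip.
It also fails if it takes over 51 s, if anything falls off the work surface, if the arm or the gripper's body presses on something with over 40 N, if the wrist force passes 120 N, or if a joint passes its speed limit or range.

ROBOT

A 6-joint arm with a two-finger parallel gripper is mounted at the origin on the work surface. World frame = base frame: x ahead of the robot, y to its left, z up, the work surface at z = 0. Lengths are in mm, angles in rad, forces in N, time in s.
With the tool pointing down it reaches from about 300 to 775 mm from the base axis. Payload 14.6 kg.
Tool frame: the origin (TCP) lies on the centre line of the jaws, within the pads' length; the fingertips stand 19 mm ahead of it and the grasp point (between the pads) is the TCP (bot.tip_reach is the distance from the TCP to the fingertips, in mm); z points along the fingers, y is the line along which they close (so a half turn about z gives the same grasp; the last joint's range is limited). The gripper opens to 85 mm and grips with 20 to 120 N. Pads are 22 mm wide; open, the fingers measure 114 mm over their backs; the gripper's body (76 mm by 85 mm) begins 54 mm behind the grasp point. The pads swing forward as they close: fully open they stand 13 mm farther back than shut.
Start: joints at [1.092, 0.3, 1.521, -0, 1.321, -0.067], TCP at [220.139, 504.012, 250.281] pointing down, gripper open.
Joint ranges: [-3.03, 3.03], [-0.79, 2.21], [0.23, 2.52], [-1.04, 4.18], [0, 3.07], [-2.55, 2.55]. Speed limits (rad/s): [2.22, 2.22, 2.57, 3.14, 3.14, 3.14].

INTERFACE

Orientations are given as a unit quaternion [w, x, y, z].
In Python, from rig import bot gives the robot as it stands. Calls block until the motion is done:
- bot.move_to(position, orientation): joint-space move of the TCP to a pose.
- bot.servo_line(position, attitude=None, speed=150, until_force=None): straight line of the TCP; attitude=None keeps the orientation; speed is the mean speed in mm/s. With until_force (N) it stops when the force on the tool has changed by that much, and returns True; else False.
- bot.move_joints(angles): joint-space move.
- bot.move_gripper(opening, grip_force=None): finger opening in mm; grip_force is the grip in N (None keeps the last); returns when the fingers have stopped.
- bot.dwell(seconds).
- bot.ik(position, orientation): joint angles nearest the present ones, or None.
- bot.read_state(): the state.
- bot.read_camera(name): name is "side" or "top"; returns a dict with "image" (384x512x3 uint8, blue, green, red), "depth" (384x512 float32, mm along the optical axis (not along the pixel's ray), 0 where there is no reading), "fovy" (degrees; the focal length in pixels is half the picture's height over the tangent of half this angle, whatever the lens; pixels are square), "cx", "cy" (the principal point, pixels), "k1" (the pictures are not rectified: a ray, as slopes to the right and down, at radius r is drawn at 1 + k1 r^2 times it, then the intrinsics apply), "eye" and "attitude" of the camera in the world. Camera axes: x right, y down, z forward; pixel columns grow to the right and rows downward; lengths in mm; the calibration is good to about 2 mm. A picture is of the moment at which its call begins.
A pose or a line that the arm cannot do raises bot.MotionError and nothing moves.
- bot.finish_job(): hands the job in; it is judged then, once.
The state is a dict: "clock": time; "joint_positions": joint angles; "qvel": joint speeds; "effort": joint torques, N m; "ee_pos": TCP position; "tool_rot": TCP orientation; "ft_force": force on the tool from outside, world axes, zero at the start; "moment": the same for the moment, N m; "grip_width": finger opening in mm; "grip_force": force on a finger pad.
Only numpy, scipy, OpenCV 4.12 (cv2) and the standard library are available. Lean on these libraries where they do the work, as an engineer would, in place of code of your own. Each camera call takes 0.05 s, during which the arm holds its last target. There are 200 camera calls.

## Working session

There is one attempt and no reset: what is moved stays moved. The work goes in short steps, each a Python script; the robot and the scene stay as the last script left them, time stands still between calls to the robot, and variables do not carry over. Pictures are saved under pics/ and viewed, at most 10 in all, crops included, and the job is handed in when it is done.

```bash
mkdir -p pics; ls
cat > h.py <<'E'
import numpy as np, cv2
from scipy.spatial.transform import Rotation as R
from rig import bot
def rot(q): return R.from_quat([q[1],q[2],q[3],q[0]])
def quat(r): x=r.as_quat(); return [x[3],x[0],x[1],x[2]]
def cloud(c):
    h,w=c["depth"].shape; f=h/2/np.tan(np.radians(c["fovy"])/2)
    K=np.array([[f,0,c["cx"]],[0,f,c["cy"]],[0,0,1.]])
    u,v=np.meshgrid(np.arange(w),np.arange(h))
    p=cv2.undistortPoints(np.stack([u,v],-1).reshape(-1,1,2).astype(np.float64),K,np.array([c["k1"],0,0,0,0.])).reshape(h,w,2)
    d=c["depth"][...,None]
    P=np.concatenate([p*d,d],-1)
    W=rot(c["attitude"]).apply(P.reshape(-1,3)).reshape(h,w,3)+np.array(c["eye"])
    W[c["depth"]==0]=np.nan
    return W
E
python3 - <<'E'
from h import *
for n in("top","side"):
    c=bot.read_camera(n); cv2.imwrite(f"pics/{n}0.png",c["image"]); np.savez(f"{n}0.npz",W=cloud(c),im=c["image"])
    print(n,c["eye"],c["attitude"],c["fovy"],c["k1"])
print(bot.read_state())
E
```

```text
pics
top [ 417.5287088   -17.22206603 1392.93558128] [ 0.04656083 -0.69780357  0.71391563 -0.03502484] 50.5090707589301 -0.005489185175075052
side [  480.80916092 -1075.987904     793.86955425] [-0.47142199  0.88117938 -0.02981954  0.01987458] 47.74777224589366 -0.10958771317725921
{'clock': 0.1, 'joint_positions': array([ 1.09241716e+00,  3.00430792e-01,  1.52150558e+00, -1.38888794e-05,
        1.32072171e+00, -6.66365010e-02]), 'qvel': array([ 0.00069926, -0.00141858, -0.00125886, -0.0008456 , -0.00155663,
        0.00168917]), 'effort': array([ 1.60474658e-03, -5.44369376e+01, -3.62377596e+01, -4.62384008e-06,
        2.96393700e-03,  1.86403230e-05]), 'ee_pos': array([220.05042548, 503.85490169, 249.77535889]), 'tool_rot': array([-1.36899305e-04,  2.04418453e-01,  9.78883452e-01, -5.14866570e-04]), 'ft_force': array([-0.2332536 ,  0.03805027, -0.04748955]), 'moment': array([ 0.0267338 , -0.01685315, -0.04761982]), 'grip_force': 0.0, 'grip_width': 85.53323086361033}
```

View pics/top0.png

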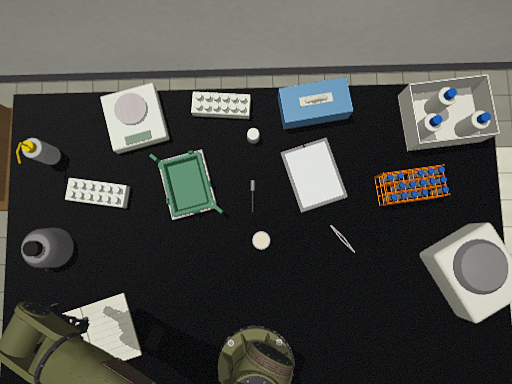

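View pics/side0.png

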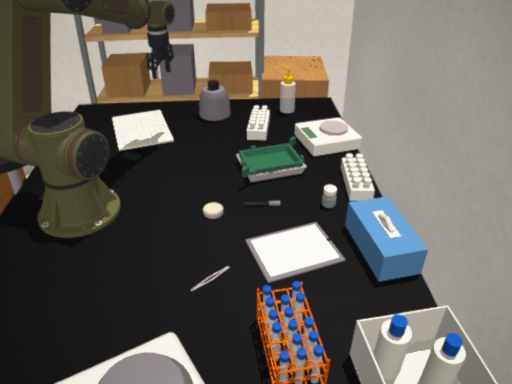

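The top view shows the tray stack at about (187,185). Its robot-side ear is at about (217,209) and the lower tray's ear is at (155,158). The pad is at (314,175), with the marker at (252,195), the dish at (261,240) and the jar at (253,135). Next I measure these.

Run:
```python
from h import *
for n,roi in(("top",(140,145,230,225)),("side",(225,130,315,185))):
    d=np.load(f"{n}0.npz"); W=d["W"]; im=d["im"].astype(int)
    b,g,r=im[...,0],im[...,1],im[...,2]
    m=(g>r*1.3)&(g>b*1.1)&(g>30)
    k=np.zeros_like(m); x0,y0,x1,y1=roi; k[y0:y1,x0:x1]=1
    m&=k.astype(bool)&np.isfinite(W[...,2])
    P=W[m]; print(n,len(P),np.percentile(P[:,2],[1,10,25,50,75,90,99]).round(1))
    rim=P[(P[:,2]>38)&(P[:,2]<52)]
    if n=="top":
        print("rect all rim",cv2.minAreaRect(rim[:,:2].astype(np.float32)))
    hi=P[P[:,2]>52]
    from scipy.cluster.vq import kmeans2
    for a in (hi,):
        c,l=kmeans2(a[:,:2],2,seed=1,minit="++")
        for i in(0,1):
            q=a[l==i]; print("fin",len(q),q.mean(0).round(1),q.min(0).round(1),q.max(0).round(1))
    fl=P[(P[:,2]>20)&(P[:,2]<30)]; 
    if len(fl): print("floor",len(fl),cv2.minAreaRect(fl[:,:2].astype(np.float32)))
    # pad
    w=(im.min(-1)>170)
    roi=(275,130,355,220) if n=="top" else (240,215,350,285)
    k[:]=0; k[roi[1]:roi[3],roi[0]:roi[2]]=1
    q=W[k.astype(bool)&(np.abs(W[...,2]-9.5)<6)]
    print("pad",len(q),np.median(q[:,2]),cv2.minAreaRect(q[:,:2].astype(np.float32)))
    q=W[w&k.astype(bool)&(np.abs(W[...,2]-9.5)<9)]
    if len(q): print("padwhite",cv2.minAreaRect(q[:,:2].astype(np.float32)))
    if n=="top":
        bx=[im[145:230,140:235].astype(np.uint8)]
        cv2.imwrite("pics/crop.png",cv2.resize(bx[0],None,fx=7,fy=7,interpolation=cv2.INTER_CUBIC))
        for nm,(u,v) in dict(marker=(252,195),dish=(261,240),jar=(253,135),v2=(221,105),v1=(97,193),tubes=(412,185),scale=(135,118)).items(): print(nm,W[v,u].round())
```

```text
top 2530 [ 1.4 24.6 26.8 30.5 44.  48.1 67.3]
rect all rim ((596.880615234375, 212.98690795898438), (237.6506805419922, 166.66354370117188), 14.429315567016602)
fin 46 [682.  295.6  56.1] [542.6 166.8  52. ] [716.5 340.5  62.4]
fin 57 [536.8 132.8  63. ] [504.3  97.2  52.3] [647.6 257.7  73.8]
floor 1159 ((607.2813720703125, 233.432373046875), (198.29022216796875, 133.77664184570312), 13.712898254394531)
pad 3417 8.848450764152858 ((632.2445068359375, -218.76148986816406), (274.6130676269531, 310.83251953125), 88.46038818359375)
padwhite ((633.22607421875, -213.69435119628906), (199.4817657470703, 148.62164306640625), 17.209537506103516)
marker [564.  -1.  13.]
dish [411. -28.  16.]
jar [761.  -9.  59.]
v2 [866.  96.  65.]
v1 [580. 520.  41.]
tubes [ 572. -505.  117.]
scale [830. 388.  62.]
side 1569 [-4.2 22.7 25.  31.3 42.8 46.1 66. ]
fin 49 [520.5 106.4  61.8] [500.7  91.1  52.1] [610.1 176.1  71. ]
fin 24 [671.6 298.1  54.6] [544.4 188.4  52.1] [709.4 334.6  59.2]
floor 618 ((619.763671875, 220.98126220703125), (229.54644775390625, 137.6950225830078), 20.887311935424805)
pad 3633 9.205198933427937 ((644.7550659179688, -205.67874145507812), (263.3147888183594, 301.8273010253906), 87.3651123046875)
padwhite ((631.4443969726562, -215.02099609375), (201.29981994628906, 158.93130493164062), 16.389352798461914)
```

View pics/crop.png

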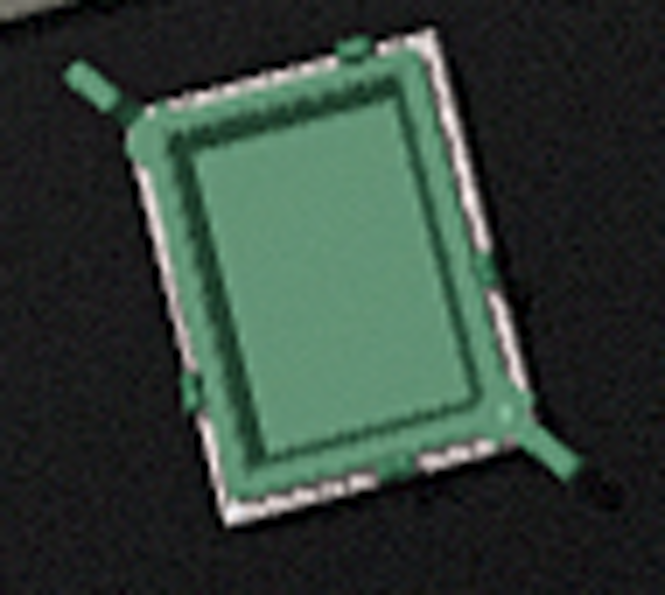

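The crop shows the top tray's ear at lower right, at full-image (219,210), and the nubs around the rim. I'll fit the tray and pad poses by matching rendered silhouettes.

```bash
cat > fit.py <<'E'
from h import *
from scipy.optimize import minimize
S=4
def proj(c,P):
    h,w=c["depth"].shape; f=h/2/np.tan(np.radians(c["fovy"])/2)
    p=rot(c["attitude"]).inv().apply(np.asarray(P,float)-np.array(c["eye"]))
    s=p[:,:2]/p[:,2:]; s=s*(1+c["k1"]*(s**2).sum(1,keepdims=True))
    return s*f+[c["cx"],c["cy"]]
def render(c,polys):
    h,w=c["depth"].shape; m=np.zeros((h*S,w*S),np.uint8)
    for P in polys:
        q=((proj(c,P)+.5)*S*16).round().astype(np.int32)
        cv2.fillPoly(m,[cv2.convexHull(q)],255,shift=4)
    return cv2.resize(m,(w,h),interpolation=cv2.INTER_AREA)/255.
def box(x,y,z): return np.array([[a,b,d] for a in x for b in y for d in z])
def place(P,p): return R.from_euler("z",p[2]).apply(P)+[p[0],p[1],0]
D=R.from_euler("z",np.arctan2(84,114))
tray=[box((-95,95),(-70,70),(42,46)),D.apply(box((-156,-128),(-6,6),(45,70))),D.apply(box((-156,-115),(-6,6),(43,47))),
      D.apply(box((128,156),(-6,6),(33,58))),D.apply(box((115,156),(-6,6),(31,35)))]
pad=[box((-100,100),(-75,75),(9.5,9.5))]
def fit(c,mask,model,p0):
    cost=lambda p:np.abs(render(c,[place(P,p) for P in model])-mask).sum()
    best=minimize(cost,p0,method="Nelder-Mead",options=dict(initial_simplex=[p0]+[np.add(p0,d) for d in((8,0,0),(0,8,0),(0,0,.08))],xatol=.02,fatol=.1))
    return best.x.round(3),round(best.fun,1),mask.sum()
def roi(m,r):
    k=np.zeros_like(m); k[r[1]:r[3],r[0]:r[2]]=m[r[1]:r[3],r[0]:r[2]]; return k
if __name__=="__main__":
  for n,rt,rp in(("top",(140,145,235,230),(275,130,355,220)),("side",(225,130,315,185),(240,215,350,285))):
    c=bot.read_camera(n); im=c["image"].astype(int); b,g,r=im[...,0],im[...,1],im[...,2]
    m=roi((g>r*1.3)&(g>b*1.1)&(g>30),rt).astype(float)
    print(n,"tray",fit(c,m,tray,[607,225,.25]))
    w=roi(im.min(-1)>170,rp).astype(float)
    print(n,"pad",fit(c,w,pad,[632,-214,.29]))
E
python3 fit.py
```

```text
top tray (array([6.04626e+02, 2.18564e+02, 2.45000e-01]), np.float64(167.6), np.float64(2539.0))
top pad (array([ 6.33050e+02, -2.13427e+02,  3.00000e-01]), np.float64(89.7), np.float64(2456.0))
side tray (array([6.03257e+02, 2.13645e+02, 2.46000e-01]), np.float64(240.2), np.float64(1578.0))
side pad (array([ 6.31322e+02, -2.16196e+02,  2.98000e-01]), np.float64(61.6), np.float64(2847.0))
```

Run:
```python
from h import *
for n in("top","side"):
    d=np.load(f"{n}0.npz");W=d["W"];P=W[(W[...,2]>58)&(W[...,2]<76)&(np.hypot(W[...,0]-514,W[...,1]-108)<30)]
    print(n,len(P),P.mean(0).round(1),P.min(0).round(1),P.max(0).round(1), cv2.minAreaRect(P[:,:2].astype(np.float32)))
u=R.from_euler("z",.245)
D=u.apply([114,84,0])/142; h=np.array([-D[1],D[0],0])
for y in (h,-h):
    M=np.stack([np.cross(y,[0,0,-1]),y,[0,0,-1]],1); q=quat(R.from_matrix(M))
    e=np.array([514,108,58.]); far=np.array([604.4,217.5,0])+u.apply([95,70,46])
    for ang in(0,.15,.3):
      for s in(1,-1):
        r=R.from_rotvec(s*ang*h); p=far+r.apply(e-far); j=bot.ik(p,quat(r*R.from_matrix(M)))
        if p[2]>50: print(ang,p.round(),None if j is None else np.round(j,2))
    j=bot.ik([543,-324,190],q); print("pad",None if j is None else np.round(j,2))
```

```text
top 33 [515.7 110.   69.6] [504.3  97.2  62.5] [527.9 123.1  73.8] ((515.4420166015625, 109.67245483398438), (27.45558738708496, 11.63076400756836), 47.56599426269531)
side 35 [513.5 102.8  65. ] [500.7  91.1  58.2] [523.5 117.5  71. ] ((512.9889526367188, 103.73023986816406), (28.887493133544922, 12.755270957946777), 46.86442184448242)
0 [514. 108.  58.] [ 0.14  0.49  1.75 -0.    0.9  -2.31]
0 [514. 108.  58.] [ 0.14  0.49  1.75 -0.    0.9  -2.31]
0.15 [517. 112.  97.] [ 0.18  0.49  1.65 -0.11  1.12 -2.21]
0.3 [524. 120. 134.] [ 0.23  0.52  1.52 -0.18  1.34 -2.16]
pad None
0 [514. 108.  58.] [ 0.14  0.49  1.75 -0.    0.9   0.83]
0 [514. 108.  58.] [ 0.14  0.49  1.75 -0.    0.9   0.83]
0.15 [517. 112.  97.] [ 0.18  0.49  1.65 -0.11  1.12  0.93]
0.3 [524. 120. 134.] [ 0.23  0.52  1.52 -0.18  1.34  0.99]
pad [-0.6   0.53  1.34 -0.    1.27  0.09]
```

Both cameras put the fin near (514,107), with the right 28 x 12 mm size and height. They disagree by about 6 mm in y, so I'll settle that with a light touch on one side of the fin before closing.

```bash
cat > g.py <<'E'
from fit import *
u=R.from_euler("z",.245); Dg=u.apply([114,84,0])/np.hypot(114,84); hh=np.array([-Dg[1],Dg[0],0])
y=-hh; M=R.from_matrix(np.stack([np.cross(y,[0,0,-1]),y,[0,0,-1]],1)); q0=quat(M)
def show(t=""):
    s=bot.read_state(); print(t,round(s["clock"],2),"ee",s["ee_pos"].round(1),"ft",s["ft_force"].round(2),"m",s["moment"].round(2),"grip",round(s["grip_width"],2),round(s["grip_force"],1)); return s
E
python3 - <<'E'
from g import *
bot.move_gripper(36,20)
bot.move_to([514.3,107,130],q0); show()
bot.servo_line([514.3,107,58],speed=70); s=show("down")
ok=bot.servo_line(list(np.array([514.3,107,58])+14*hh),speed=10,until_force=1.2); s=show(f"touch {ok}")
a=s["ee_pos"]
print("h-travel",(a-[514.3,107,58])@hh)
bot.servo_line(list(a-4*hh),speed=20); s=show("off")
E
```

```text
2.58 ee [514.3 107.8 130.2] ft [-0.53 -0.1  -0.04] m [-0.   -0.    0.01] grip 36.21 0.0
down 3.75 ee [514.6 107.   58.5] ft [-0.37  0.38  0.88] m [-0.04  0.01 -0.04] grip 36.13 0.0
touch False 5.3 ee [503.5 115.9  58. ] ft [ 0.27 -0.35  0.51] m [-0.03  0.03 -0.02] grip 35.97 0.0
h-travel 13.9722029149338
off 5.65 ee [506.7 113.2  58. ] ft [-0.66 -0.93  0.49] m [-0.    0.05  0.01] grip 35.97 0.0
```

Run:
```python
from g import *
o=np.array([514.3,107,58])
ok=bot.servo_line(list(o+24*hh),speed=10,until_force=1.5); s=show(f"touch {ok}")
print("h-travel",(s["ee_pos"]-o)@hh)
c=bot.read_camera("side"); cv2.imwrite("pics/s1.png",cv2.resize(c["image"][110:200,210:330],None,fx=6,fy=6,interpolation=cv2.INTER_CUBIC))
bot.servo_line(list(s["ee_pos"]-4*hh),speed=20); s=show("off")
```

```text
touch True 6.34 ee [502.5 116.5  57.8] ft [ 0.47 -1.13 -0.15] m [-0.04 -0.12  0.04] grip 35.95 0.4
h-travel 15.164159637044897
off 6.74 ee [505.6 113.9  57.7] ft [-0.65 -0.4   0.52] m [-0.02 -0.03 -0.01] grip 36.21 0.0
```

View pics/s1.png

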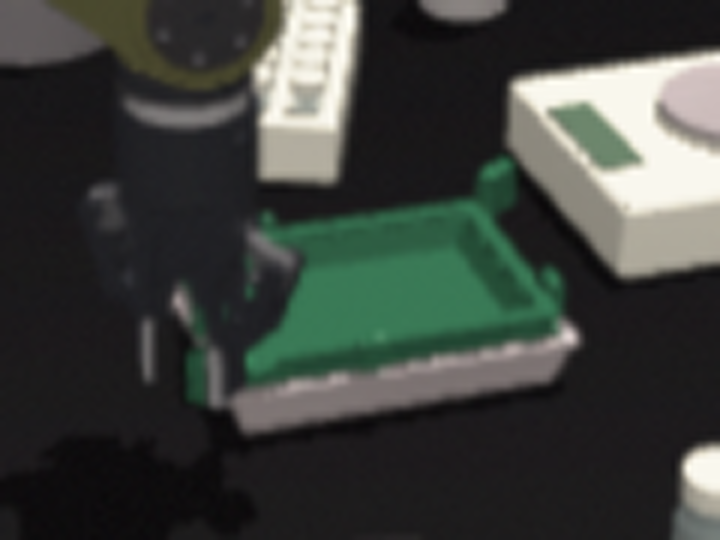

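The touch puts the fin's centre 3.2 mm along the closing axis from my estimate, and the view shows the fin at about (197,370) next to the finger. I'll centre on that and close gradually.

Run:
```python
from g import *
o=np.array([514.3,107,58])+3.0*hh+1*Dg
bot.servo_line(list(o),speed=20); show("c")
for w in(18,15,14,13): bot.move_gripper(w,20); s=show(w); print("lat",round(float(s["ft_force"]@hh),2))
bot.move_gripper(10,25); s=show("grip"); print("lat",s["ft_force"]@hh)
c=bot.read_camera("top"); cv2.imwrite("pics/t1.png",cv2.resize(c["image"][145:230,140:235],None,fx=6,fy=6,interpolation=cv2.INTER_CUBIC))
```

```text
c 7.31 ee [512.6 109.6  57.9] ft [-0.33  0.87 -0.04] m [-0.04  0.01  0.  ] grip 36.06 0.0
18 7.62 ee [512.6 109.7  58. ] ft [ 0.75 -0.31  0.69] m [-0.02 -0.02  0.  ] grip 18.08 0.0
lat -0.77
15 7.84 ee [512.6 109.7  58. ] ft [ 0.53 -0.03  0.61] m [0.03 0.01 0.01] grip 14.97 0.0
lat -0.43
14 8.06 ee [512.6 109.7  58. ] ft [-0.63 -0.16 -0.18] m [-0.01 -0.01 -0.02] grip 13.76 0.0
lat 0.38
13 8.28 ee [512.6 109.7  58. ] ft [-0.41 -1.19 -0.41] m [ 0.06 -0.03 -0.02] grip 12.95 0.0
lat -0.44
grip 8.49 ee [512.7 109.6  58. ] ft [ 0.89  0.46 -0.7 ] m [-0.08 -0.16 -0.17] grip 11.58 26.0
lat -0.39516937331914914
```

View pics/t1.png

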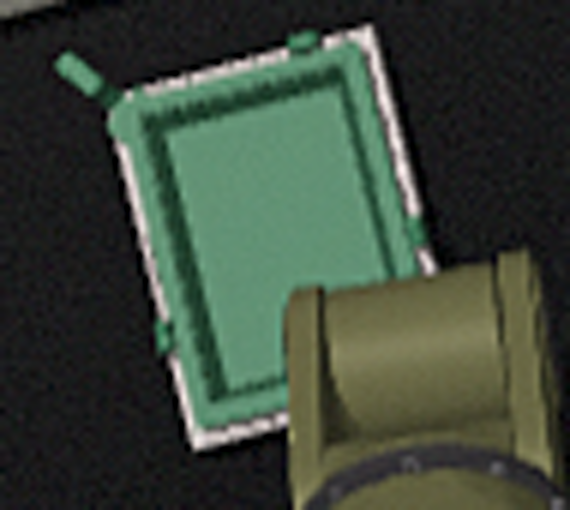

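The grip is centred, at 11.6 mm and 26 N with almost no side force, and the stack hasn't moved. Now I peel about the far corner.

Run:
```python
from g import *
bot.move_gripper(10,80); s=show("grip80")
e=np.array(s["ee_pos"]); far=e+u.apply([209,154,-12]); np.savez("e.npz",e=e,far=far)
v=R.from_rotvec(.1*hh).apply(e-far)+far; sg=1 if v[2]>e[2] else -1; print("sg",sg)
for a in np.linspace(.03,.3,10):
    r=R.from_rotvec(sg*a*hh); p=far+r.apply(e-far)
    bot.servo_line(list(p),quat(r*M),speed=40); s=show(round(a,2))
for n,b in(("side",(90,200,205,340)),("top",(135,230,140,240))):
    c=bot.read_camera(n); k=c["image"][b[0]:b[1],b[2]:b[3]]; cv2.imwrite(f"pics/{n}2.png",cv2.resize(k,None,fx=5,fy=5,interpolation=cv2.INTER_CUBIC))
```

```text
grip80 8.76 ee [512.7 109.7  58.1] ft [1.19 0.06 1.47] m [-0.11 -0.22 -0.25] grip 11.34 55.6
sg 1
0.03 9.11 ee [512.9 110.   65.6] ft [ 0.09 -1.25 -0.7 ] m [-0.18 -0.17 -0.14] grip 10.84 55.9
0.06 9.45 ee [513.1 110.3  73.5] ft [-1.88 -3.94 -0.6 ] m [-0.54  0.4  -0.13] grip 11.39 55.9
0.09 9.79 ee [513.8 111.3  81.1] ft [-2.46 -2.83 -1.03] m [-0.24  0.55 -0.16] grip 11.35 55.7
0.12 10.13 ee [514.6 112.2  88.8] ft [-2.35 -1.63 -1.47] m [-0.31  0.44 -0.04] grip 11.28 55.7
0.15 10.47 ee [516.  113.5  96.7] ft [-0.76 -0.39 -0.4 ] m [-0.02  0.07 -0.05] grip 11.51 55.8
0.18 10.82 ee [516.8 114.6 104.2] ft [ 1.02 -0.87 -0.54] m [0.05 0.03 0.01] grip 11.24 55.8
0.21 11.16 ee [518.  116.  111.8] ft [ 0.77 -0.7  -0.72] m [ 0.01 -0.01 -0.02] grip 11.68 55.8
0.24 11.5 ee [519.3 117.6 119.3] ft [ 0.35  0.62 -2.26] m [ 0.08 -0.05  0.04] grip 11.26 55.8
0.27 11.84 ee [520.8 119.4 126.7] ft [ 0.01 -0.01 -1.1 ] m [ 0.04 -0.02  0.04] grip 11.15 55.8
0.3 12.18 ee [522.4 121.4 134.1] ft [-0.03  0.07 -1.25] m [ 0.06 -0.01  0.  ] grip 10.97 55.8
```

View pics/side2.png

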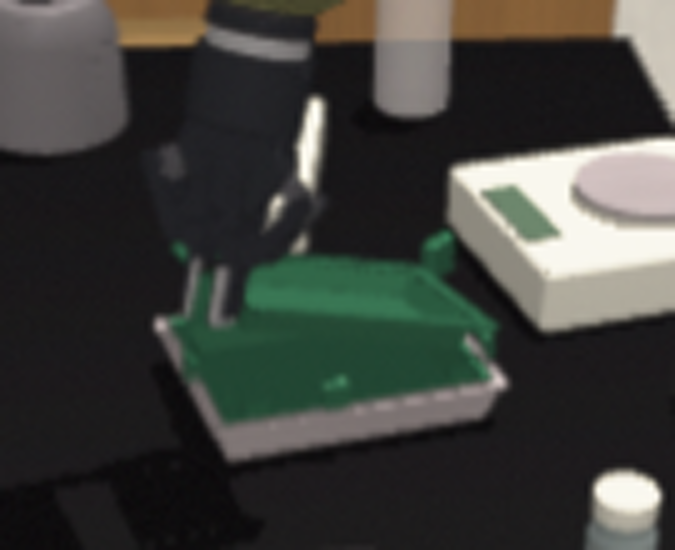

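View pics/top2.png

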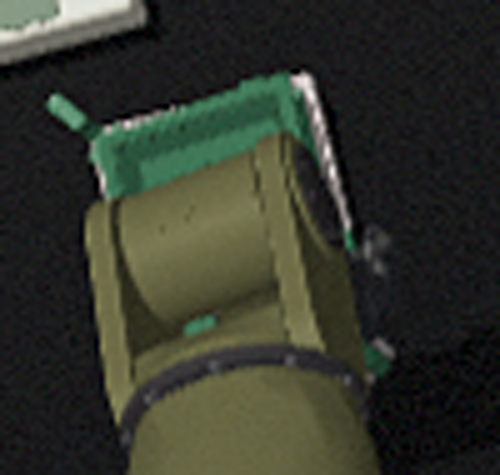

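The near corner is well up. In the side view the far corner still rests in the stack at about (490,325), and the forces have dropped to the tray's weight. Next: lift off, level, carry across.

Run:
```python
from g import *
e=np.load("e.npz")["e"]; far=np.load("e.npz")["far"]
r=R.from_rotvec(.3*hh); p=far+r.apply(e-far)
bot.servo_line(list(p+[0,0,30]),speed=40); bot.servo_line(list(p+[0,0,120]),speed=90); show("up")
bot.servo_line(list(p+[0,0,121]),q0,speed=1) if 0 else None
for a in(.2,.1,0): bot.servo_line(list(p+[0,0,120+(.3-a)*10]),quat(R.from_rotvec(a*hh)*M),speed=8)
show("level")
dy=.299-.245; M2=R.from_euler("z",dy)*M
t=np.array([632.5,-214.5,150])+R.from_euler("z",.299).apply([-114,-84,34])
s=bot.read_state(); mid=np.array(s["ee_pos"])
bot.servo_line([t[0],t[1],mid[2]],quat(M2),speed=120); show("over")
bot.servo_line(list(t),speed=40); bot.dwell(.5); show("at")
from fit import *
for n,b in(("side",(130,330,190,400)),("top",(100,250,230,400))):
    c=bot.read_camera(n); k=c["image"][b[0]:b[1],b[2]:b[3]]; cv2.imwrite(f"pics/{n}3.png",cv2.resize(k,None,fx=3,fy=3,interpolation=cv2.INTER_CUBIC))
    W=cloud(c); im=c["image"].astype(int); bb,g,rr=im[...,0],im[...,1],im[...,2]
    m=(g>rr*1.3)&(g>bb*1.1)&(g>30)&(np.abs(W[...,0]-632)<150)&(np.abs(W[...,1]+214)<140)&(W[...,2]>100)
    P=W[m]; np.savez(f"{n}3.npz",P=P); print(n,len(P),np.percentile(P[:,2],[2,25,50,75,98]).round(1),P.min(0).round(),P.max(0).round())
    # floor plane: inner part in tray frame
    L=R.from_euler("z",-.299).apply(P-[632.5,-214.5,0]); f=(abs(L[:,0])<65)&(abs(L[:,1])<42)
    for it in range(3):
        A=np.c_[L[f][:,:2],np.ones(f.sum())]; k=np.linalg.lstsq(A,L[f][:,2],rcond=None)[0]
        f&=np.abs(np.c_[L[:,:2],np.ones(len(L))]@k-L[:,2])<5
    print("floor plane slopes(tray x,y), z",k.round(4),f.sum())
    for half in ((L[:,2]>162),): print("rim rect",cv2.minAreaRect(P[half][:,:2].astype(np.float32)))
```

```text
up 14.33 ee [522.2 121.3 253.6] ft [ 0.18  1.29 -0.61] m [ 0.03 -0.07 -0.  ] grip 11.31 55.8
level 15.16 ee [522.2 121.  257.3] ft [-0.14  0.27 -1.22] m [-0.06  0.04 -0.01] grip 11.22 55.8
over 19.06 ee [ 548.3 -328.2  257.4] ft [-0.13  0.82 -0.54] m [-0.07  0.09 -0.03] grip 10.93 55.8
at 21.54 ee [ 548.3 -328.3  184. ] ft [ 0.28 -0.72 -0.27] m [-0.09  0.08  0.01] grip 11.39 55.8
side 1828 [149.1 151.3 154.8 169.  194.9] [ 511. -350.  146.] [ 744. -122.  390.]
floor plane slopes(tray x,y), z [-9.000000e-04 -4.500000e-03  1.512019e+02] 664
rim rect ((613.5005493164062, -240.6687469482422), (275.8147277832031, 157.82058715820312), 30.918781280517578)
top 2855 [148.4 152.4 155.3 168.6 174.7] [ 527. -312.  144.] [ 746. -119.  395.]
floor plane slopes(tray x,y), z [-3.800000e-03  2.800000e-03  1.528364e+02] 1088
rim rect ((629.2496337890625, -218.62005615234375), (206.0523223876953, 147.10662841796875), 17.734113693237305)
```

View pics/side3.png

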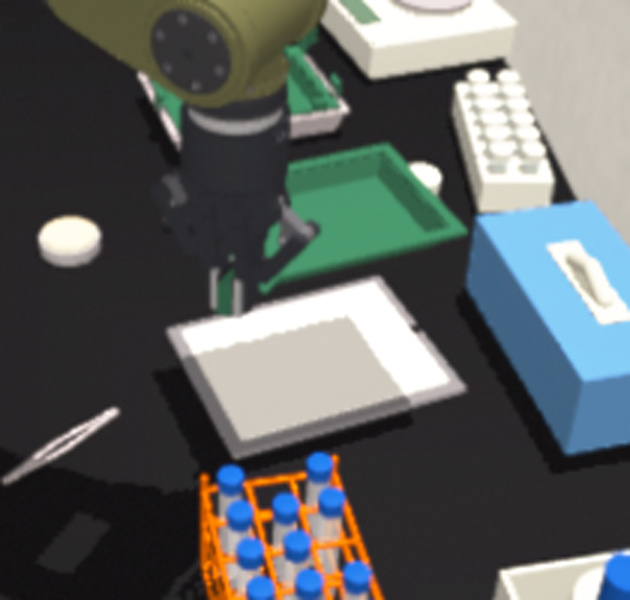

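View pics/top3.png

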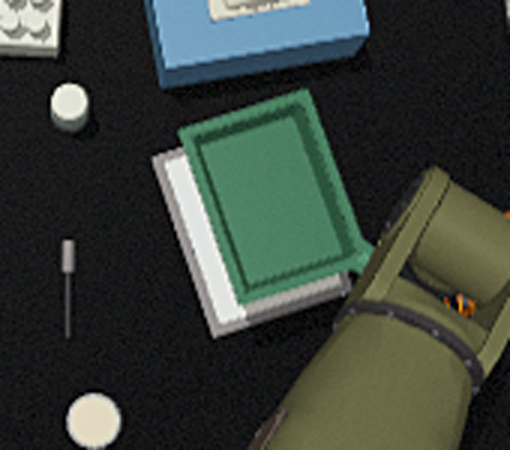

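The tray is level to within 0.005 rad, its floor about 151 mm up. It's centred over the pad to within a few mm, and the offset in the top view is mostly parallax. The stack and bystanders look unmoved, so I'm handing the job in.

```bash
python3 -c "
from rig import bot
print(bot.finish_job())"
```

```text
the job is handed in; nothing more can be done
None
```

I peeled the top tray off by its higher fin, near corner first, and handed the job in with the robot holding it level over the middle of the light pad, about 15 cm up; the pan, lower tray and other items looked undisturbed in the last pictures.

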